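# Bring the parked handpiece over the wax and lock the stand

## Task

The handpiece on the green swing-arm stand is parked at the right and locked. Pull its T-handled locking pin up past the detent, swing the arm until the handpiece stands over the red wax block, and push the pin fully home in the hole there so that the arm is locked again. If the glass jar stands in the arm's way, first set it aside upright on the bench; the arm must not strike it, and everything else stays where it is.

Things in the scene. Friction and masses are not known exactly. Their poses are not given: they have to be found in the camera images.
- stand: fixed green stand, round foot of radius 64; origin on the bench on the arm's vertical pivot. A half-round steel index plate (radius 97, top 24 above the bench) lies on its -x side, with four chamfered 14 mm holes at radius 75 from the pivot, 45 degrees apart: the arm meets them at swing = 0 (parked), 0.785, 1.571 and 2.356 rad
- swing (a joint): arm's angle, rad: 0 parked, grows anticlockwise from above, -0.10 to 2.46. From the pivot the arm points to the handpiece along (stand's yaw - 1.178 + joint); its tail, with the pin, points the opposite way. Heights above the bench: hub 74, pin housing (36 across) 72, beam (22 wide) 38 to 63. Stiff: stays where left, takes 2 to 3 N of push at the handpiece
- pin (a joint): lift of the captive locking pin, m: 0 home, 0.026 top stop. Its tapered 12 mm nose leaves the plate's hole at 0.013. Spring balls resist from 0.011 to 0.016 going up (0.021 to 0.016 going down) with about 10 N, then throw it on; pulled past them it rests up at 0.020 by itself. Beside a hole the nose stands on the plate at 0.013; the taper finds a hole up to 3 mm off
- pin_handle (a point): centre of the pin's black T handle in the arm's tail, 75 mm from the pivot: a level round bar 13 mm thick, 60 long, lying along the arm (point x axis points from tail to handpiece); 102 mm above the bench when home, 30 mm above its housing; fingers fit on both long sides
- barrel (a point): on the upright axis of the white handpiece, 150 mm from the pivot, 106 above the bench. Barrel 17 mm thick, from 42 to 154 above the bench; held in two aluminium collars of 29 mm diameter at 54 to 69 and 99 to 113, with a green bracket (24 wide, up to 133 high) on the pivot side. Push it sideways by the upper collar or the barrel above it, so that a gripper's body stays over its top
- head: bracket, collars and handpiece, fixed to the arm's end; origin on the handpiece axis, 90 mm above the bench
- nose (a point): lower end of the handpiece on its axis, 42 mm above the bench (a thin burr reaches 12 mm below it); it passes over the wax and the tray
- wax_mid (a point): centre of the red wax block, 67 x 99 x 21 mm, lying flat (origin half-way up). Wax, tray and jar stand one at each of the three working stations in any order, centres within 9 mm of the point under the handpiece there
- wax: the same wax block, origin in the centre of its underside
- jar_mid (a point): centre of the glass jar with a dark lid, 64 mm diameter, 99 high, 0.2 to 0.35 kg, origin half-way up. Too tall for the arm to pass over: in the way if it stands at a station between the parked place and the wax block. Free bench to the right of the parked arm; the bench's edge there is at y = -0.27 at the nearest
- jar: the same jar, origin in the centre of its underside, z up
- tray: shallow white burr tray, 36 x 78 x 10 mm, origin in the centre of its underside; the arm passes over it
- cup: white aluminium cup upside down, 57 mm diameter, 48 high, origin in the centre of its underside
- bottle: clear square dropper bottle, 30 x 30 x 86 mm, origin in the centre of its underside
- pliers: red-handled pliers lying flat, 43 x 129 x 10 mm, long along their y, origin in the centre of the underside
- rack: fixed beech rack of points, 37 x 400 x 135 mm, long along its y, origin in the centre of its underside
Not all that is in view belongs to the job. Of the things that look like the jar, the smallest one is meant.

How it is judged:
On the way, in this order (a step that is already met when the one before it is completed fails the run):
1. the pin is pulled up clear of the index plate (value of joint pin above 0.014 m), for 0.1 s.
2. the handpiece stands over the wax block (horizontal distance between nose and wax_mid below 0.03 m), for 0.1 s.
At the end, for the whole second after the job is handed in: the pin is home within 3 mm with the handpiece within 30 mm of the middle of the wax block, seen from above; the jar stands upright (within 0.1 rad), still, on the bench (value of joint pin below 0.003 m and horizontal distance between nose and wax_mid below 0.03 m and angle between jar's own z axis and vertical below 0.1 rad and height (world z) of jar_mid between 0.042 and 0.057 m and linear speed of jar below 0.02 m/s); the robot touches nothing.
It fails at once if the arm's head strikes the jar (contact force between head and jar above 1 N).
It fails at once if the jar is knocked over (angle between jar's own z axis and vertical above 0.5 rad).
It fails at once if the wax block or the burr tray is shifted by more than 20 mm (distance of any of wax, tray from where it was at the start of the episode above 0.02 m).
It fails at once if the cup, bottle or pliers are shifted by more than 30 mm (distance of any of cup, bottle, pliers from where it was at the start of the episode above 0.03 m).
It also fails if it takes over 61 s, if anything falls off the work surface, if the arm or the gripper's body presses on something with over 40 N, if the wrist force passes 120 N, or if a joint passes its speed limit or range.

## Robot

A 6-joint arm with a two-finger parallel gripper is mounted at the origin on the work surface; the furniture and walls round the work are solid. World frame = base frame: x ahead of the robot, y to its left, z up, the work surface at z = 0. Lengths are in m, angles in rad, forces in N, time in s.
With the tool pointing down it reaches from about 0.375 to 0.9 m from the base axis. Payload 3.1 kg.
Tool frame: the origin (TCP) lies between the finger pads; the fingertips stand 22 mm ahead of it and the grasp point (between the pads) lies 3 mm ahead of it; z points along the fingers, y is the line along which they close (so a half turn about z gives the same grasp; the last joint's range is limited). The gripper opens to 87 mm and grips with 3 to 60 N. Pads are 19 mm wide; open, the fingers measure 117 mm over their backs; the gripper's body (75 mm by 190 mm) begins 51 mm behind the grasp point.
Start: joints at [-1.363, 0.527, 1.433, -0, 1.181, -0.178], TCP at [0.235, -0.579, 0.217] pointing down, gripper open.
Joint ranges: [-3.08, 3.08], [-0.75, 2.2], [0.22, 2.44], [-1.43, 4.57], [0, 2.65], [-2.85, 2.85]. Speed limits (rad/s): [2.79, 2.79, 3.14, 3.14, 3.14, 3.14].

## Interface

Orientations are given as a unit quaternion [x, y, z, w].
In Python, from rig import robot gives the robot as it stands.
- The arm moves only by the tool move_arm, never from a script. Its argument "series" is text: rows parted by semicolons, each of 6 numbers parted by spaces: the shift along the tool's x, y, z in mm, then the turn, a rotation vector about the tool's x, y, z in degrees. In form: dx dy dz ax ay az; .... A call has 1 to 8 rows; each row is the pose to reach, as a shift and turn from the pose commanded when the call began, along the tool's axes at that moment; what a row does not reach only later rows make up. A row lasts 1/12 s, in which the tool goes at most 41.7 mm and 7.16 degrees, less where a joint would pass 70% of its speed; a pose out of reach is approached as far as the arm can. A call with a gripper value outside its range is refused whole. "jaw" is the opening, from 0 (shut) to 1 (fully open), set as the call begins (left out, the last holds). The fingers move at their own pace and stop on an object; "newtons" is the grip in N (left out, the last holds). Time passes only in rows, so rows that repeat a pose let the fingers close. It gives the time, the measured TCP pose, the force, the opening and the grip force at its end, in the units of the state.
- robot.get_obs(): the state, without advancing time (a new reading comes with each control period).
- robot.camera(name): name is "scene" or "top" or "wrist"; returns a dict with "img" (420x560x3 uint8, red, green, blue), "mtx" (3x3 intrinsics, pixels), "world_to_cam" (4x4, takes a point from world to camera coordinates). Camera axes: x right, y down, z forward; pixel columns grow to the right and rows downward; lengths in m; the calibration is good to about 2 mm. A picture is of the moment at which its call begins. There is no depth.
- robot.hand_in(): hands the job in; it is judged then, once.
Trained networks look in a picture, given as the dict that the camera call returned (one of the last four; its "shot" number tells which), for a name from the list of things; names that differ only in an ending like _2 or _b are one class to them, and where a whole thing is asked for, a point or a joint stands for the part that bears it (a point fixed in the world has none). Each returns a list of dicts, best first, with "p" (0 to 1); they miss things now and then, are a little off and sometimes report something else, mostly with a low value. They report only what shows in the picture. A call takes as long as a camera call. They do not tell look-alikes from the thing itself.
- robot.search_frame(picture, thing): "xyz" ([x, y, z] in m, in world coordinates, good to about 4 mm: the middle of the surface that is visible of it).
- robot.tip_of(picture, thing): "xyz" ([x, y, z] in m, in world coordinates, good to about 4 mm: a listed point, or the origin of a listed thing).
The state is a dict: "time": time; "q": joint angles; "joint_velocities": joint speeds; "joint_torque": joint torques, N m; "position": TCP position; "tool_rot": TCP orientation; "ft_force": force on the tool from outside, world axes, zero at the start; "moment": the same for the moment, N m; "grip_width": finger opening in m; "grip_force": force on a finger pad.
Only numpy, scipy, OpenCV 4.12 (cv2) and the standard library are available. Lean on these libraries where they do the work, as an engineer would, in place of code of your own. Each camera call takes 0.05 s, during which the arm holds its last target. There are 200 camera calls.

## Working session

There is one attempt and no reset: what is moved stays moved. The work goes in short steps, Python scripts to look and compute and a tool call to move; the robot and the scene stay as the last step left them, time stands still between calls to the robot, and variables do not carry over. Pictures are saved under pics/ and viewed, at most 10 in all, crops included, and the job is handed in when it is done.

Besides the shell and the picture viewer there is one more tool, called after "Call:" as name(argument=value, ...) on one line, values as JSON. move_arm: Moves the arm, as the interface text tells. Its arguments: {"type":"object","properties":{"series":{"type":"string"},"jaw":{"type":"number"},"newtons":{"type":"number"}},"required":["series"]}

```bash
mkdir -p pics; ls; cat > h.py <<'E'
import numpy as np, cv2
from rig import robot
from scipy.spatial.transform import Rotation as R
def save(c,n): cv2.imwrite('pics/'+n,c['img'][:,:,::-1])
def px(c,p):
    q=c['world_to_cam']@np.r_[p,1]; u=c['mtx']@q[:3]; return (u[:2]/u[2]).round().astype(int)
def rel(p,yaw=None):
    o=robot.get_obs(); r=R.from_quat(o['tool_rot'])
    return (r.inv().apply(np.array(p)-o['position'])*1000).round(1)
E
python3 - <<'E'
from h import *
o=robot.get_obs(); print(o['time'],o['position'],R.from_quat(o['tool_rot']).as_matrix().round(3))
for n in ['scene','top']:
    c=robot.camera(n); save(c,n+'0.png')
    print(n)
    for t in ['stand','pin_handle','barrel','nose','wax_mid','jar_mid','tray','cup','bottle','pliers','rack']:
        for d in robot.tip_of(c,t)[:4]:
            if d['p']>.2: print(t,round(d['p'],2),np.round(d['xyz'],3),px(c,d['xyz']))
E
```

```text
pics
0.0 [ 0.23507602 -0.57828649  0.2162642 ] [[ 0.926  0.376 -0.   ]
 [ 0.376 -0.926  0.002]
 [ 0.    -0.002 -1.   ]]
scene
stand 0.85 [ 0.488 -0.007 -0.005] [246 242]
stand 0.6 [0.584 0.102 0.003] [297 226]
stand 0.25 [ 0.496 -0.154  0.042] [220 253]
pin_handle 0.58 [0.478 0.069 0.101] [253 191]
barrel 0.63 [ 0.493 -0.158  0.106] [216 228]
nose 0.92 [ 0.498 -0.156  0.042] [220 254]
wax_mid 0.6 [0.584 0.1   0.013] [296 223]
jar_mid 0.91 [0.629 0.008 0.05 ] [300 228]
jar_mid 0.86 [ 0.584 -0.235  0.064] [238 270]
jar_mid 0.84 [ 0.703 -0.285  0.07 ] [282 292]
cup 0.71 [ 0.7   -0.068 -0.003] [318 268]
cup 0.29 [0.586 0.101 0.011] [298 224]
bottle 0.77 [ 0.675  0.086 -0.002] [328 236]
bottle 0.33 [0.583 0.103 0.   ] [297 227]
pliers 0.51 [ 0.469  0.163 -0.   ] [266 212]
rack 0.72 [0.48  0.069 0.102] [254 191]
rack 0.61 [0.393 0.295 0.001] [261 190]
top
stand 0.55 [ 0.482 -0.01   0.001] [293 260]
stand 0.55 [0.632 0.006 0.05 ] [286 195]
pin_handle 0.55 [0.478 0.069 0.105] [259 260]
pin_handle 0.25 [ 0.497 -0.16   0.106] [364 249]
barrel 0.78 [ 0.497 -0.159  0.102] [363 249]
nose 0.62 [ 0.492 -0.154  0.042] [356 253]
wax_mid 0.89 [0.582 0.107 0.013] [244 219]
jar_mid 0.93 [ 0.585 -0.234  0.068] [391 211]
jar_mid 0.77 [ 0.696 -0.289  0.066] [411 164]
jar_mid 0.58 [0.634 0.004 0.051] [286 194]
tray 0.62 [ 0.597 -0.101  0.002] [329 212]
tray 0.34 [0.58  0.108 0.011] [244 220]
cup 0.64 [ 0.705 -0.071 -0.003] [315 170]
cup 0.58 [0.583 0.107 0.01 ] [244 219]
bottle 0.54 [0.678 0.089 0.001] [251 181]
bottle 0.24 [0.635 0.005 0.052] [286 193]
pliers 0.69 [0.469 0.158 0.   ] [223 267]
rack 0.71 [0.387 0.299 0.   ] [164 303]
```

View pics/scene0.png

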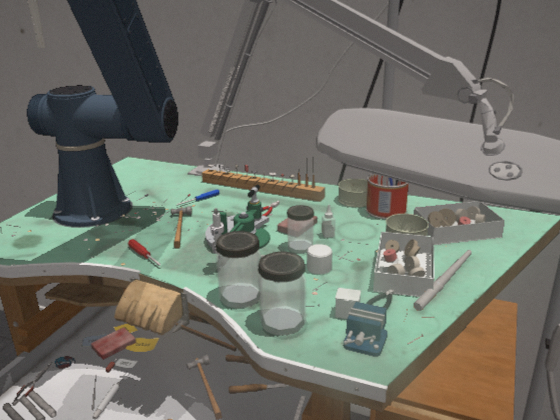

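View pics/top0.png

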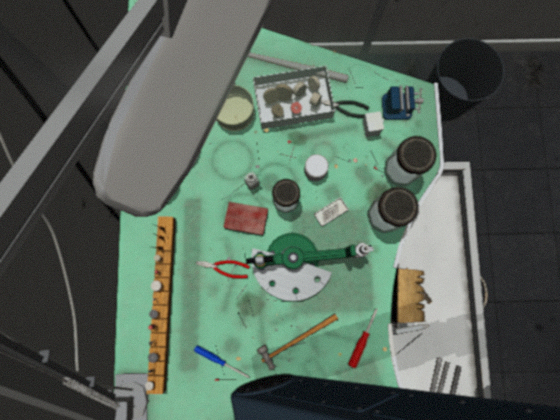

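The bench from two sides. Things that could be taken for the jar, in the top view:
- the lidded jar at (286,194), the smallest;
- the large jar at (397,207);
- the large jar at (414,157).

The wax is at (245,218), the tray at (330,212), the arm is parked towards (362,249) and the pin is at (259,260). The small jar stands between the tray and the wax, so it's in the way. Next I'll check it in a close crop and also check the lamp's height.

```bash
python3 - <<'E'
from h import *
s=robot.camera('scene'); t=robot.camera('top')
P=[c['mtx']@c['world_to_cam'][:3] for c in (t,s)]
for a,b in [((140,208),(322,140)),((118,205),(335,125)),((155,212),(325,150))]:
    X=cv2.triangulatePoints(P[0],P[1],np.float64(a),np.float64(b)); print((X[:3]/X[3]).ravel().round(3))
for p in [(.735,.01,0),(.735,.01,.099)]: print(px(t,p),px(s,p))
for c,n in ((t,'top'),(s,'scene')): print(n,[(np.round(d['xyz'],3),round(d['p'],2)) for d in robot.search_frame(c,'jar_mid')[:3]], [(np.round(d['xyz'],3),round(d['p'],2)) for d in robot.tip_of(c,'jar')[:3]])
A=cv2.resize(t['img'][130:310,205:435],None,fx=3.2,fy=3.2,interpolation=cv2.INTER_CUBIC)
cv2.imwrite('pics/crop1.png',A[:,:,::-1])
E
```

```text
[0.583 0.307 0.176]
[0.598 0.347 0.207]
[0.59  0.288 0.152]
[283 158] [342 254]
[283 146] [344 217]
top [(array([ 0.579, -0.225,  0.134]), 0.94), (array([ 0.688, -0.279,  0.133]), 0.81), (array([0.625, 0.005, 0.099]), 0.76)] [(array([ 0.63 ,  0.005, -0.   ]), 0.96), (array([ 0.7  , -0.287, -0.003]), 0.62), (array([ 0.588, -0.239,  0.   ]), 0.58)]
scene [(array([ 0.639, -0.018,  0.062]), 0.93), (array([ 0.715, -0.318,  0.09 ]), 0.69), (array([ 0.603, -0.267,  0.091]), 0.66)] [(array([ 0.59 , -0.236,  0.001]), 0.81), (array([ 0.63 ,  0.004, -0.002]), 0.8), (array([ 0.702, -0.285, -0.006]), 0.79)]
```

View pics/crop1.png

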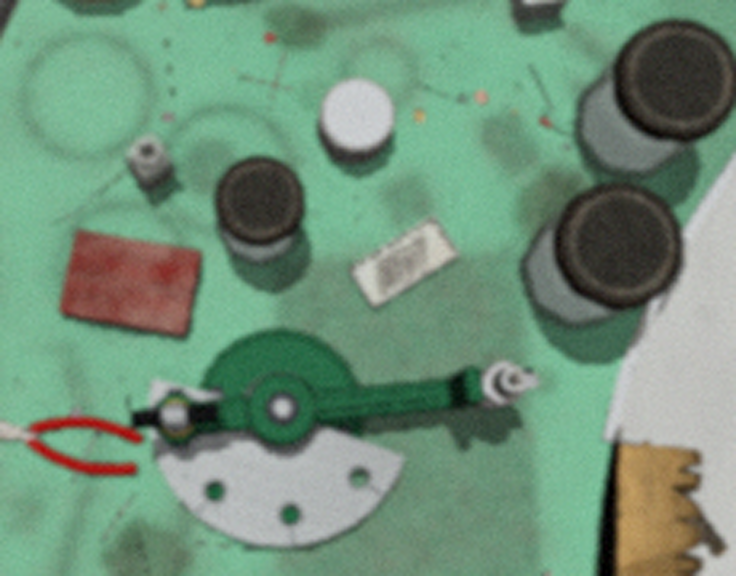

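The crop shows the smallest jar at (260,205) in the crop, clearly smaller than the two at the right, with free bench behind it, up in the picture. I'll move it there, to about (0.735, 0.01). That is outside the head's sweep, between the cup and the bottle.

Call:
move_arm(series="146 -98 -30 0 0 -28;146 -98 -30 0 0 -28;146 -98 -30 0 0 -28;146 -98 -30 0 0 -28;290 -195 -30 0 0 -56;290 -195 -30 0 0 -56;290 -195 -30 0 0 -56;290 -195 -30 0 0 -56", jaw=1)

```text
time: 2.17
position: [0.421, -0.3029, 0.2474]
tool_rot: [0.775, 0.632, 0.0, 0.0]
ft_force: [1.1, -0.4, 0.7]
grip_width: 0.0871
grip_force: 0.0
```

```bash
cat >> h.py <<'E'
def go(p,yaw):
    o=robot.get_obs(); r=R.from_quat(o['tool_rot']); y=np.radians(yaw)
    T=R.from_matrix(np.array([[np.cos(y),np.sin(y),0],[np.sin(y),-np.cos(y),0],[0,0,-1]]))
    print('t',round(o['time'],2),'pos',o['position'].round(4) if hasattr(o['position'],'round') else o['position'],'q',np.round(o['q'],2),'F',np.round(o['ft_force'],1))
    print('go',(r.inv().apply(np.array(p)-o['position'])*1000).round(1),(r.inv()*T).as_rotvec(degrees=True).round(1))
E
python3 -c "
from h import *
go((.631,.005,.20),90)"
```

```text
t 2.17 pos [ 0.421  -0.3029  0.2474] q [-0.84  0.35  1.66  0.    1.13 -0.64] F [ 1.1 -0.4  0.7]
go [343.8 143.9  47.4] [  0.    0.  -11.6]
```

Call:
move_arm(series="314 131 0 0 0 -11.6;314 131 0 0 0 -11.6;314 131 0 0 0 -11.6;314 131 0 0 0 -11.6;314 131 0 0 0 -11.6;314 131 0 0 0 -11.6;314 131 0 0 0 -11.6;314 131 0 0 0 -11.6")

```text
time: 2.83
position: [0.6101, -0.028, 0.2472]
tool_rot: [0.709, 0.705, 0.0, 0.0]
ft_force: [-0.0, -1.4, -0.1]
grip_width: 0.0867
grip_force: 0.0
```

```bash
python3 - <<'E'
from h import *
go((.631,.005,.20),90)
c=robot.camera('wrist'); save(c,'w1.png')
for t in ['jar','jar_mid','cup','bottle','wax_mid','stand','pin_handle','tray']:
    print(t,[(np.round(d['xyz'],3),round(d['p'],2),px(c,d['xyz'])) for d in robot.tip_of(c,t)[:2]])
E
```

```text
t 2.83 pos [ 0.6101 -0.028   0.2472] q [-0.23  0.48  1.44 -0.    1.23 -0.22] F [-0.  -1.4 -0.1]
go [33.1 20.8 47.2] [ 0.   0.  -0.3]
jar [(array([ 0.588, -0.237, -0.   ]), 0.69, array([267, 331])), (array([ 0.699, -0.285, -0.001]), 0.58, array([352, 362]))]
jar_mid []
cup [(array([ 0.701, -0.07 ,  0.   ]), 0.92, array([363, 205]))]
bottle [(array([0.674, 0.084, 0.002]), 0.7, array([345,  60]))]
wax_mid [(array([0.581, 0.099, 0.009]), 0.71, array([253,  44]))]
stand [(array([ 0.488, -0.01 , -0.   ]), 0.93, array([172, 153])), (array([0.586, 0.099, 0.   ]), 0.72, array([258,  45]))]
pin_handle [(array([0.479, 0.066, 0.101]), 0.72, array([115,  75]))]
tray [(array([ 0.599, -0.103,  0.001]), 0.63, array([274, 232]))]
```

View pics/w1.png

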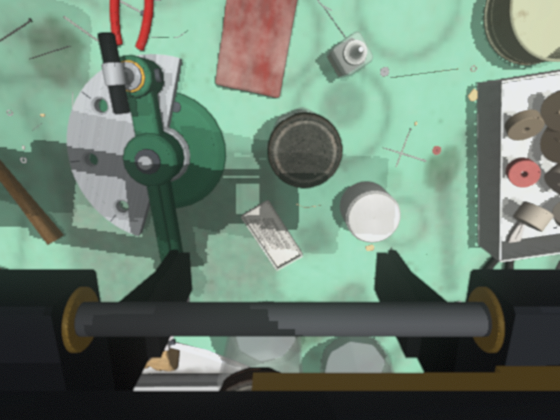

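The wrist picture shows the jar's lid at (305,148), the cup at (372,213), the bottle at (349,55) and the T handle from (106,35) to (122,111). The space beyond the jar, right of it and above the cup, is free.

```bash
cat >> h.py <<'E'
def ray(c,u,z):
    Ci=np.linalg.inv(c['world_to_cam']); d=Ci[:3,:3]@np.linalg.solve(c['mtx'],[*u,1]); o=Ci[:3,3]
    return (o+d*(z-o[2])/d[2]).round(4)
E
python3 - <<'E'
from h import *
c=robot.camera('wrist')
g=cv2.cvtColor(c['img'],cv2.COLOR_RGB2GRAY)
h=cv2.HoughCircles(cv2.GaussianBlur(g,(5,5),0)[90:210,240:370],cv2.HOUGH_GRADIENT,1,50,param1=80,param2=15,minRadius=30,maxRadius=45); print(h)
u=h[0,0,:2]+[240,90]; print('lid',ray(c,u,.099), ray(c,(305,148),.099))
print('bar',ray(c,(106,35),.102),ray(c,(122,111),.102))
p=ray(c,u,.099); go((p[0],p[1],.075),90)
t=robot.camera('top')
print([(np.round(d['xyz'],3),round(d['p'],2)) for d in robot.tip_of(t,'jar_mid')[:3]])
E
```

```text
[[[65.5 54.5 38.2]]]
lid [0.6275 0.008  0.099 ] [0.6271 0.0051 0.099 ]
bar [0.4754 0.0919 0.102 ] [0.4802 0.0361 0.102 ]
t 3.33 pos [ 0.6086 -0.0315  0.2472] q [-0.23  0.47  1.44 -0.    1.23 -0.23] F [ 0.2 -0.9 -0.9]
go [ 39.6  18.6 172.2] [-0.   0.  -0.4]
[(array([ 0.701, -0.288,  0.066]), 0.92), (array([ 0.586, -0.233,  0.068]), 0.73)]
```

Call:
move_arm(series="38 20 0 0 0 0;38 20 40 0 0 0;38 20 80 0 0 0;38 20 110 0 0 0;38 20 110 0 0 0")

```text
time: 3.85
position: [0.6241, 0.0083, 0.1305]
tool_rot: [0.709, 0.705, -0.004, -0.006]
ft_force: [-1.3, -0.9, -1.0]
grip_width: 0.0869
grip_force: 0.0
```

```bash
python3 -c "
from h import *
go((.629,.006,.075),90)"
```

```text
t 3.85 pos [0.6241 0.0083 0.1305] q [-0.17  0.64  1.5  -0.    1.02 -0.16] F [-1.3 -0.9 -1. ]
go [-2.4  5.7 55.4] [-0.8 -0.1 -0.3]
```

Call:
move_arm(series="0 4 20 0 0 0;0 4 40 0 0 0;0 4 55 0 0 0;0 4 55 0 0 0;0 4 55 0 0 0")

```text
time: 4.27
position: [0.6339, 0.0073, 0.083]
tool_rot: [0.709, 0.705, 0.0, 0.0]
ft_force: [1.2, -0.6, -0.2]
grip_width: 0.087
grip_force: 0.0
```

Call:
move_arm(series="0 0 0 0 0 0;0 0 0 0 0 0;0 0 0 0 0 0;0 0 0 0 0 0;0 0 0 0 0 0;0 0 0 0 0 0", jaw=0.5, newtons=15)

```text
time: 4.77
position: [0.6329, 0.0079, 0.0828]
tool_rot: [0.709, 0.705, -0.0, -0.0]
ft_force: [-3.2, -0.7, 5.1]
grip_width: 0.0638
grip_force: 15.0
```

Call:
move_arm(series="0 0 -6 0 0 0;0 0 -12 0 0 0;0 0 -12 0 0 0;0 15 -12 0 0 0;0 35 -12 0 0 0;0 55 -12 0 0 0;0 75 -12 0 0 0;0 90 -12 0 0 0", newtons=22)

```text
time: 5.43
position: [0.7253, 0.0073, 0.0938]
tool_rot: [0.709, 0.705, 0.001, 0.001]
ft_force: [0.3, 1.3, -2.3]
grip_width: 0.0636
grip_force: 22.0
```

Call:
move_arm(series="0 8 0 0 0 0;0 12 0 0 0 0;0 12 0 0 0 0;0 12 0 0 0 0;0 12 5 0 0 0;0 12 10 0 0 0;0 12 10 0 0 0;0 12 10 0 0 0")

```text
time: 6.1
position: [0.7347, 0.0074, 0.0836]
tool_rot: [0.709, 0.705, -0.0, -0.001]
ft_force: [0.5, 0.4, -2.2]
grip_width: 0.0638
grip_force: 22.0
```

```bash
python3 -c "
from h import *
go((.735,.008,.082),90)
c=robot.camera('scene');cv2.imwrite('pics/s2.png',cv2.resize(c['img'][150:330,190:430],None,fx=3,fy=3)[:,:,::-1])"
```

```text
t 6.1 pos [0.7347 0.0074 0.0836] q [-0.14  0.82  1.22 -0.    1.1  -0.14] F [ 0.5  0.4 -2.2]
go [0.6 0.3 1.6] [-0.1 -0.  -0.3]
```

View pics/s2.png

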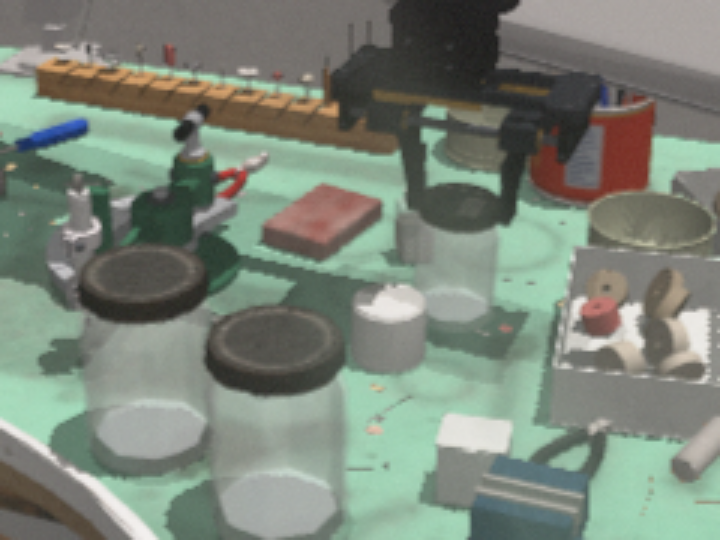

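The jar at (455,260) in the crop is upright in the fingers, clear of the cup and bottle. The wrist force shows its weight is still on the arm, so I'll lower a little more.

Call:
move_arm(series="0 0 1 0 0 0;0 0 2 0 0 0;0 0 2 0 0 0")

```text
time: 6.4
position: [0.7353, 0.0073, 0.0829]
tool_rot: [0.709, 0.705, -0.0, -0.0]
ft_force: [-2.0, 0.3, 3.0]
grip_width: 0.0639
grip_force: 22.0
```

Standing on the bench. I'll release and go up.

Call:
move_arm(series="0 0 0 0 0 0;0 0 0 0 0 0;0 0 0 0 0 0;0 0 0 0 0 0;0 0 -20 0 0 0;0 0 -60 0 0 0;0 0 -100 0 0 0;0 0 -130 0 0 0", jaw=1)

```text
time: 7.07
position: [0.7367, 0.0072, 0.2153]
tool_rot: [0.709, 0.705, 0.001, 0.002]
ft_force: [0.9, -0.2, 1.1]
grip_width: 0.0869
grip_force: 0.0
```

```bash
python3 - <<'E'
from h import *
go((.48,.01,.22),90)
for n in ['scene','top']:
    c=robot.camera(n)
    for t in ['jar_mid','pin_handle','stand','barrel','nose','wax_mid','cup','bottle']: print(n,t,[(np.round(d['xyz'],3),round(d['p'],2)) for d in robot.tip_of(c,t)[:3]])
E
```

```text
t 7.07 pos [0.7367 0.0072 0.2153] q [-0.14  0.69  1.12  0.    1.33 -0.14] F [ 0.9 -0.2  1.1]
go [   1.5 -256.7   -5.7] [ 0.2  0.  -0.3]
scene jar_mid [(array([ 0.701, -0.285,  0.07 ]), 0.97), (array([ 0.585, -0.235,  0.065]), 0.74), (array([0.732, 0.007, 0.052]), 0.58)]
scene pin_handle [(array([0.475, 0.069, 0.104]), 0.47)]
scene stand [(array([ 0.488, -0.009, -0.001]), 0.58)]
scene barrel [(array([ 0.494, -0.156,  0.106]), 0.77)]
scene nose []
scene wax_mid [(array([0.583, 0.103, 0.011]), 0.69), (array([0.731, 0.002, 0.003]), 0.65)]
scene cup []
scene bottle [(array([0.673, 0.088, 0.002]), 0.46)]
top jar_mid [(array([ 0.584, -0.235,  0.068]), 0.94), (array([ 0.698, -0.287,  0.068]), 0.68)]
top pin_handle []
top stand [(array([ 0.493, -0.159,  0.089]), 0.29)]
top barrel [(array([ 0.501, -0.159,  0.102]), 0.66)]
top nose [(array([ 0.492, -0.153,  0.041]), 0.75)]
top wax_mid []
top cup [(array([ 0.702, -0.074, -0.001]), 0.67)]
top bottle []
```

Call:
move_arm(series="-5 -40 -5 0 0 0;-10 -80 -5 0 0 0;-10 -120 -5 0 0 0;-10 -160 -5 0 0 0;-10 -200 -5 0 0 0;-10 -240 -5 0 0 0;-10 -257 -5 0 0 0;-10 -257 -5 0 0 0")

```text
time: 8.63
position: [0.473, -0.0004, 0.2171]
tool_rot: [0.709, 0.705, -0.001, -0.002]
ft_force: [-0.3, -0.3, 0.6]
grip_width: 0.0872
grip_force: 0.0
```

```bash
python3 - <<'E'
from h import *
go((.478,.068,.15),94)
c=robot.camera('wrist'); save(c,'w2.png')
for t in ['pin_handle','stand','wax_mid']: print(t,[(np.round(d['xyz'],3),round(d['p'],2),px(c,d['xyz'])) for d in robot.tip_of(c,t)[:2]])
E
```

```text
t 8.63 pos [ 4.730e-01 -4.000e-04  2.171e-01] q [-0.24  0.33  1.8  -0.    1.02 -0.23] F [-0.3 -0.3  0.6]
go [68.3  5.  67.1] [-0.3 -0.1 -4.3]
pin_handle [(array([0.48 , 0.069, 0.102]), 0.72, array([293, 109]))]
stand [(array([ 0.484, -0.007, -0.001]), 0.95, array([295, 180]))]
wax_mid [(array([ 0.73 ,  0.007, -0.004]), 0.68, array([533, 166])), (array([0.583, 0.101, 0.012]), 0.56, array([402,  69]))]
```

View pics/w2.png

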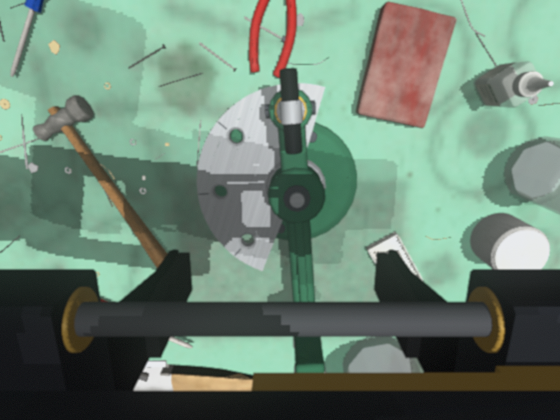

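The T handle runs from (289,69) to (292,153), its centre at about (290,111). The hub is at (297,199), and the three free holes are at (236,135), (220,191) and (247,240).

```bash
python3 - <<'E'
from h import *
c=robot.camera('wrist')
g=c['img'].max(2)
m=(g[60:160,270:315]<45).astype(np.uint8); ys,xs=np.nonzero(m); print('cent',xs.mean()+270,ys.mean()+60, ys.min()+60,ys.max()+60)
a=ray(c,(289,69),.102);b=ray(c,(292,153),.102);hb=ray(c,(297,199),.078); h=(a+b)/2
print(a,b,h,hb,np.linalg.norm(h[:2]-hb[:2]),np.degrees(np.arctan2(*(h-hb)[[1,0]])))
H=np.array([ray(c,u,.024)[:2] for u in [(236,135),(220,191),(247,240)]]); print(H)
# circumcentre from holes + angle fit
from scipy.optimize import least_squares
def f(p): return np.ravel([[p[0]+.075*np.cos(p[2]+k*np.pi/4),p[1]+.075*np.sin(p[2]+k*np.pi/4)] for k in (1,2,3)]-H)
s=least_squares(f,[.484,-.007,1.6]); print(s.x,np.degrees(s.x[2]),s.fun.round(4)); 
print('handle pred',s.x[:2]+.075*np.array([np.cos(s.x[2]),np.sin(s.x[2])]))
E
```

```text
<stdin>:4: RuntimeWarning: Mean of empty slice.
  ret = ret.dtype.type(ret / rcount)
Traceback (most recent call last):
ValueError: zero-size array to reduction operation minimum which has no identity
```

```bash
python3 - <<'E'
from h import *
c=robot.camera('wrist')
a=ray(c,(289,69),.102);b=ray(c,(292,153),.102);hb=ray(c,(297,199),.078); h=(a+b)/2
print(a,b,h,hb,np.linalg.norm(h[:2]-hb[:2]),np.degrees(np.arctan2(*(h-hb)[[1,0]])))
H=np.array([ray(c,u,.024)[:2] for u in [(236,135),(220,191),(247,240)]]); print(H)
from scipy.optimize import least_squares
def f(p): return np.ravel([[p[0]+.075*np.cos(p[2]+k*np.pi/4),p[1]+.075*np.sin(p[2]+k*np.pi/4)] for k in (1,2,3)]-H)
s=least_squares(f,[.484,-.007,1.6]); print(s.x,np.degrees(s.x[2]),s.fun.round(4))
print('handle pred',s.x[:2]+.075*np.array([np.cos(s.x[2]),np.sin(s.x[2])]))
go((h[0],h[1],.105),94)
E
```

```text
[0.4855 0.0948 0.102 ] [0.4877 0.0358 0.102 ] [0.4866 0.0653 0.102 ] [ 0.4927 -0.0067  0.078 ] 0.07225794074010136 94.84266121931341
[[ 0.4371  0.0411]
 [ 0.4191 -0.0132]
 [ 0.444  -0.065 ]]
[ 0.4936295  -0.00847129  1.635382  ] 93.70048644414996 [ 0.0002 -0.0001 -0.0003 -0.0001  0.0001  0.0002]
handle pred [0.48878894 0.06637234]
t 8.93 pos [ 0.4802 -0.0017  0.2172] q [-0.24  0.33  1.79  0.    1.02 -0.23] F [-0.7 -0.6  0.5]
go [ 67.1   5.9 112.2] [ 0.1  0.  -4.3]
```

Call:
move_arm(series="35 0 0 0 0 -4.3;69 0 0 0 0 -4.3;69 0 30 0 0 -4.3;69 0 60 0 0 -4.3;69 0 90 0 0 -4.3;69 0 113 0 0 -4.3;69 0 113 0 0 -4.3;69 0 113 0 0 -4.3", jaw=0.6)

```text
time: 9.6
position: [0.4788, 0.0678, 0.103]
tool_rot: [0.682, 0.731, -0.001, -0.001]
ft_force: [0.6, 0.1, -0.3]
grip_width: 0.0528
grip_force: 0.0
```

Call:
move_arm(series="0 0 0 0 0 0;0 0 0 0 0 0;0 0 0 0 0 0")

```text
time: 9.85
position: [0.4801, 0.0675, 0.1055]
tool_rot: [0.682, 0.731, 0.001, 0.001]
ft_force: [-0.4, -0.3, -0.3]
grip_width: 0.0523
grip_force: 0.0
```

```bash
python3 - <<'E'
from h import *
go((.4805,.0672,.104),94)
c=robot.camera('scene'); cv2.imwrite('pics/s3.png',cv2.resize(c['img'][140:260,190:330],None,fx=5,fy=5)[:,:,::-1])
print([(np.round(d['xyz'],3),round(d['p'],2)) for d in robot.tip_of(c,'pin_handle')[:2]])
E
```

```text
t 9.85 pos [0.4801 0.0675 0.1055] q [-0.09  0.52  1.89  0.    0.73 -0.16] F [-0.4 -0.3 -0.3]
go [-0.3  0.4  1.5] [0.2 0.  0. ]
[(array([0.477, 0.068, 0.101]), 0.7)]
```

View pics/s3.png

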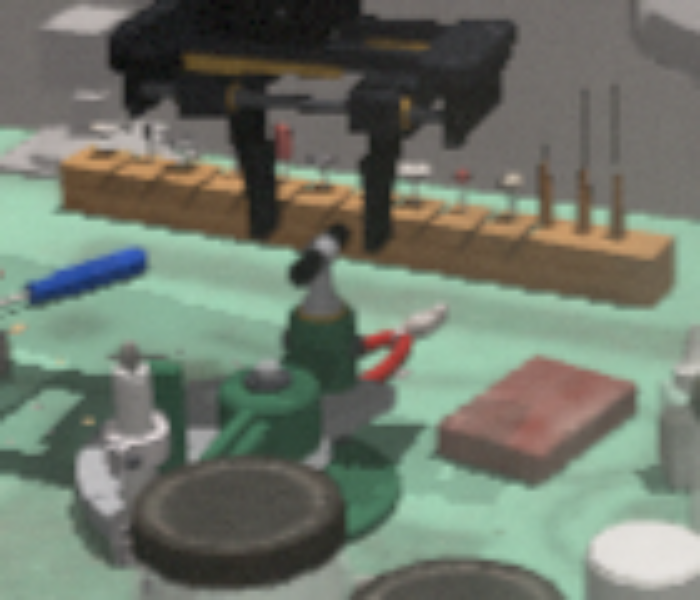

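The fingers, at (262,235) and (378,245), stand on both sides of the bar at (320,255). I'll close gently first.

Call:
move_arm(series="0 0 1 0 0 0;0 0 1 0 0 0;0 0 1 0 0 0;0 0 1 0 0 0;0 0 1 0 0 0;0 0 1 0 0 0;0 0 1 0 0 0", jaw=0, newtons=10)

```text
time: 10.53
position: [0.4786, 0.0677, 0.103]
tool_rot: [0.682, 0.731, -0.0, -0.0]
ft_force: [0.6, -0.3, 0.2]
grip_width: 0.0134
grip_force: 0.0
```

Call:
move_arm(series="0 0 1 0 0 0;0 0 1 0 0 0", newtons=45)

```text
time: 10.7
position: [0.4788, 0.0676, 0.1026]
tool_rot: [0.682, 0.731, 0.0, 0.0]
ft_force: [-1.9, -1.1, 14.9]
grip_width: 0.0035
grip_force: 10.4
```

```bash
python3 - <<'E'
from h import *
c=robot.camera('scene'); cv2.imwrite('pics/s4.png',cv2.resize(c['img'][150:250,200:320],None,fx=6,fy=6,interpolation=cv2.INTER_CUBIC)[:,:,::-1])
o=robot.get_obs(); print(o['time'],o['position'],o['ft_force'],o['moment'],o['grip_width'],o['grip_force'])
print([(np.round(d['xyz'],3),round(d['p'],2)) for d in robot.tip_of(c,'pin_handle')[:2]])
E
```

```text
10.75 [0.47880942 0.06763762 0.10298633] [-2.55829577 -0.15261187 12.83337624] [0.03816827 0.20771097 0.02406529] 0.002165264987070188 7.593511193990707
[(array([0.476, 0.067, 0.101]), 0.45)]
```

View pics/s4.png

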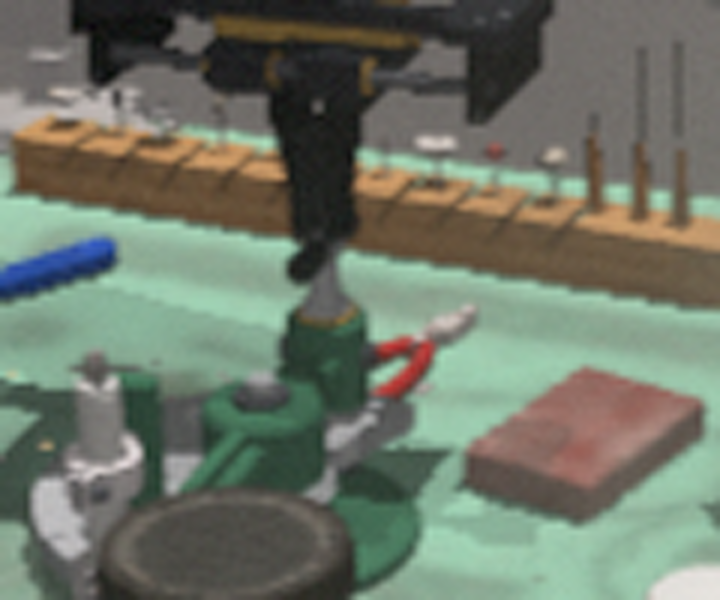

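The closed fingertips, bottom at about (330,240), sit on top of the bar at (305,260) instead of around it. So the bar is lower relative to the tips than the readings suggest. I'll check where the tips really are by projection, then reopen.

```bash
python3 - <<'E'
from h import *
c=robot.camera('scene')
s3=[np.array(p)/5+[190,140] for p in [(262,235),(378,245)]]
o=np.array([.4801,.0675,.1055]); y=np.array([np.sin(np.radians(94)),-np.cos(np.radians(94)),0])
print('seen',s3)
for dz in (0,-.01,-.022): print(dz,[px(c,o+s*.034*y+[0,0,dz]) for s in (-1,1)])
print('bar z', [px(c,(.479,.067,z)) for z in (.07,.08,.09,.102)], 'seen', np.array([318,258])/6+[200,150])
print('housing top z .072',px(c,(.479,.067,.072)),'seen',np.array([328,312])/6+[200,150])
E
```

```text
seen [array([242.4, 187. ]), array([265.6, 189. ])]
0 [array([241, 188]), array([266, 191])]
-0.01 [array([242, 192]), array([266, 195])]
-0.022 [array([242, 196]), array([267, 199])]
bar z [array([254, 203]), array([254, 199]), array([254, 195]), array([253, 191])] seen [253. 193.]
housing top z .072 [254 202] seen [254.66666667 202.        ]
```

Call:
move_arm(series="0 0 -3 0 0 0;0 0 -3 0 0 0;0 0 -3 0 0 0;0 0 -3 0 0 0;0 0 -3 0 0 0;0 0 -3 0 0 0", jaw=0.6, newtons=10)

```text
time: 11.35
position: [0.4785, 0.0676, 0.1048]
tool_rot: [0.682, 0.731, -0.0, -0.0]
ft_force: [-0.2, -0.2, -0.5]
grip_width: 0.0331
grip_force: 0.0
```

The tips are about 20 mm higher than the reading implies, while the bar really is near 0.102. I'll trust the picture and lower by 20 mm with the fingers open, watching the force.

Call:
move_arm(series="0 0 0 0 0 0;0 0 0 0 0 0;0 0 0 0 0 0;0 0 7 0 0 0;0 0 14 0 0 0;0 0 20 0 0 0;0 0 20 0 0 0;0 0 20 0 0 0")

```text
time: 12.02
position: [0.4781, 0.0677, 0.0843]
tool_rot: [0.682, 0.731, -0.001, -0.001]
ft_force: [0.8, -0.9, -0.7]
grip_width: 0.0522
grip_force: 0.0
```

```bash
python3 - <<'E'
from h import *
c=robot.camera('scene'); cv2.imwrite('pics/s5.png',cv2.resize(c['img'][150:250,200:320],None,fx=6,fy=6,interpolation=cv2.INTER_CUBIC)[:,:,::-1])
go((.479,.0672,.0835),94)
E
```

```text
t 12.07 pos [0.4785 0.0677 0.0846] q [-0.09  0.56  1.9  -0.    0.68 -0.16] F [ 0.3 -0.6  0.5]
go [-0.5  0.5  1.1] [-0.1 -0.   0. ]
```

View pics/s5.png

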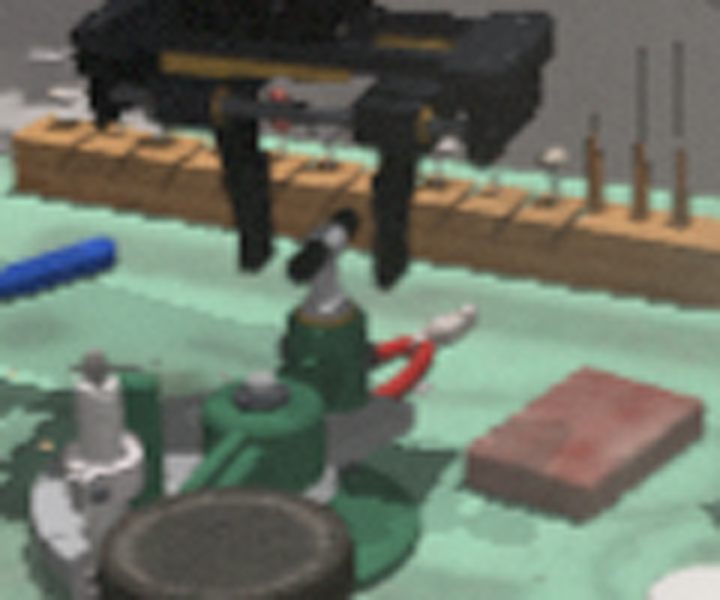

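Now the tips, at (257,265) and (390,280), reach about 10 mm below the bar's middle at (322,247). I'll go 4 mm lower and close.

Call:
move_arm(series="0 0 4 0 0 0;0 0 4 0 0 0;0 0 4 0 0 0;0 0 4 0 0 0;0 0 4 0 0 0;0 0 4 0 0 0;0 0 4 0 0 0;0 0 4 0 0 0", jaw=0, newtons=12)

```text
time: 12.73
position: [0.4786, 0.0676, 0.0812]
tool_rot: [0.682, 0.731, -0.0, -0.0]
ft_force: [-0.3, 0.3, 0.4]
grip_width: 0.0122
grip_force: 12.0
```

Call:
move_arm(series="0 0 0 0 0 0;0 0 0 0 0 0;0 0 0 0 0 0", newtons=40)

```text
time: 12.98
position: [0.4786, 0.0677, 0.0812]
tool_rot: [0.682, 0.731, -0.0, -0.0]
ft_force: [-0.2, 0.6, 1.8]
grip_width: 0.0118
grip_force: 40.0
```

Call:
move_arm(series="0 0 -4 0 0 0;0 0 -8 0 0 0;0 0 -12 0 0 0;0 0 -16 0 0 0;0 0 -19 0 0 0;0 0 -21 0 0 0;0 0 -21 0 0 0;0 0 -21 0 0 0")

```text
time: 13.65
position: [0.4785, 0.0676, 0.1027]
tool_rot: [0.682, 0.731, 0.0, 0.0]
ft_force: [-0.7, -1.0, 0.2]
grip_width: 0.0117
grip_force: 40.0
```

```bash
python3 - <<'E'
from h import *
go((.479,.0672,.0835),94)
c=robot.camera('scene'); 
for n in ['barrel','pin_handle']: print([(np.round(d['xyz'],3),round(d['p'],2)) for d in robot.tip_of(c,n)[:2]])
E
```

```text
t 13.65 pos [0.4785 0.0676 0.1027] q [-0.09  0.53  1.89 -0.    0.72 -0.16] F [-0.7 -1.   0.2]
go [-0.5  0.4 19.2] [0. 0. 0.]
[(array([ 0.495, -0.154,  0.107]), 0.55)]
[(array([0.476, 0.07 , 0.122]), 0.42), (array([0.47 , 0.16 , 0.002]), 0.3)]
```

The pin is up: the handle is at z 0.122 and almost no force remains. I'll swing the arm by the held handle along a 75 mm arc, 45° per call.

Call:
move_arm(series="-0.4 -7.8 0 0 0 -6;-1.6 -15.6 0 0 0 -12;-3.7 -23.2 0 0 0 -18;-6.5 -30.5 0 0 0 -24;-10 -37.5 0 0 0 -30;-14.3 -44.1 0 0 0 -36;-19.3 -50.2 0 0 0 -42;-22 -53 0 0 0 -45")

```text
time: 14.47
position: [0.4279, 0.0424, 0.1024]
tool_rot: [0.349, 0.937, 0.001, 0.001]
ft_force: [0.4, 4.1, 0.7]
grip_width: 0.0121
grip_force: 40.1
```

```bash
python3 - <<'E'
from h import *
a=np.radians(139);go((.4837+.075*np.cos(a),-.0072+.075*np.sin(a),.1027),139)
print(robot.get_obs()['grip_width'])
for n in ['scene','top']:
  c=robot.camera(n)
  for t in ['barrel','pin_handle','jar_mid']: print([(np.round(d['xyz'],3),round(d['p'],2)) for d in robot.tip_of(c,t)[:3]])
go((.4837+.075*np.cos(a),-.0072+.075*np.sin(a),.1027),139)
E
```

```text
t 14.47 pos [0.4279 0.0424 0.1024] q [-0.16  0.48  2.02  0.    0.64 -1.02] F [0.4 4.1 0.7]
go [ 0.3 -0.8 -0.3] [0.1 0.  0.1]
0.012135685263698128
[(array([ 0.596, -0.104,  0.106]), 0.94)]
[(array([0.428, 0.045, 0.125]), 0.61)]
[(array([ 0.588, -0.235,  0.063]), 0.81), (array([ 0.701, -0.282,  0.069]), 0.8), (array([0.735, 0.008, 0.05 ]), 0.7)]
[(array([ 0.599, -0.107,  0.106]), 0.81)]
[]
[(array([ 0.587, -0.233,  0.069]), 0.93), (array([ 0.7  , -0.29 ,  0.068]), 0.79), (array([0.738, 0.007, 0.054]), 0.6)]
t 14.87 pos [0.4274 0.042  0.1021] q [-0.16  0.48  2.02 -0.    0.64 -1.02] F [-1.1 -1.   3.7]
go [ 0.2 -0.2 -0.6] [-0.  0. -0.]
```

Call:
move_arm(series="-0.4 -7.8 0 0 0 -6;-1.6 -15.6 0 0 0 -12;-3.7 -23.2 0 0 0 -18;-6.5 -30.5 0 0 0 -24;-10 -37.5 0 0 0 -30;-14.3 -44.1 0 0 0 -36;-19.3 -50.2 0 0 0 -42;-22 -53 0 0 0 -45")

```text
time: 15.53
position: [0.4089, -0.0122, 0.102]
tool_rot: [-0.036, 0.999, 0.001, -0.0]
ft_force: [-0.9, 4.1, 2.1]
grip_width: 0.0115
grip_force: 40.1
```

```bash
python3 - <<'E'
from h import *
a=np.radians(184);go((.4837+.075*np.cos(a),-.0072+.075*np.sin(a),.1027),184)
print(robot.get_obs()['grip_width'])
c=robot.camera('top')
for t in ['barrel','jar_mid','wax_mid']: print([(np.round(d['xyz'],3),round(d['p'],2)) for d in robot.tip_of(c,t)[:3]])
E
```

```text
t 15.53 pos [ 0.4089 -0.0122  0.102 ] q [-0.31  0.47  2.07  0.    0.61 -1.95] F [-0.9  4.1  2.1]
go [ 0.1 -0.2 -0.7] [ 0.1 -0.   0.1]
0.011495248684722075
[(array([0.635, 0.001, 0.104]), 0.74)]
[(array([ 0.699, -0.289,  0.066]), 0.79), (array([0.737, 0.004, 0.052]), 0.73), (array([ 0.587, -0.234,  0.07 ]), 0.64)]
[(array([0.583, 0.108, 0.014]), 0.61)]
```

The arm is over station 2. Another 45° would bring the last joint to its limit, so I'll let go here (the pin stays up by itself), turn the gripper half round and grasp again.

Call:
move_arm(series="0 0 0 0 0 0;0 0 0 0 0 0;0 0 0 0 0 0;0 0 0 0 0 0;0 0 0 0 0 0;0 0 -15 0 0 0;0 0 -35 0 0 0;0 0 -50 0 0 0", jaw=0.6, newtons=12)

```text
time: 16.4
position: [0.4092, -0.0123, 0.1528]
tool_rot: [-0.035, 0.999, 0.0, -0.0]
ft_force: [1.2, -0.5, -0.2]
grip_width: 0.0509
grip_force: 0.0
```

Call:
move_arm(series="0 0 0 0 0 7;0 0 0 0 0 14;0 0 0 0 0 21;0 0 0 0 0 28;0 0 0 0 0 35;0 0 0 0 0 42;0 0 0 0 0 49;0 0 0 0 0 56")

```text
time: 17.07
position: [0.4092, -0.0123, 0.152]
tool_rot: [0.441, 0.897, 0.0, 0.0]
ft_force: [-0.6, 0.9, -0.9]
grip_width: 0.0521
grip_force: 0.0
```

Call:
move_arm(series="0 0 0 0 0 7;0 0 0 0 0 14;0 0 0 0 0 21;0 0 0 0 0 28;0 0 0 0 0 35;0 0 0 0 0 42;0 0 0 0 0 49;0 0 0 0 0 56")

```text
time: 17.73
position: [0.4092, -0.0123, 0.152]
tool_rot: [0.811, 0.585, 0.0, 0.0]
ft_force: [0.7, 0.9, -0.3]
grip_width: 0.0521
grip_force: 0.0
```

Call:
move_arm(series="0 0 0 0 0 7;0 0 0 0 0 14;0 0 0 0 0 21;0 0 0 0 0 28;0 0 0 0 0 35;0 0 0 0 0 42;0 0 0 0 0 49;0 0 0 0 0 56")

```text
time: 18.4
position: [0.4092, -0.0123, 0.152]
tool_rot: [0.991, 0.136, 0.0, -0.0]
ft_force: [0.2, -0.3, -0.6]
grip_width: 0.0521
grip_force: 0.0
```

Call:
move_arm(series="0 0 0 0 0 6;0 0 0 0 0 12;0 0 0 0 0 12;0 0 0 0 0 12")

```text
time: 18.73
position: [0.4092, -0.0124, 0.152]
tool_rot: [0.999, 0.036, -0.0, -0.0]
ft_force: [0.8, 0.6, 0.2]
grip_width: 0.0523
grip_force: 0.0
```

```bash
python3 - <<'E'
from h import *
go((.4089,-.0124,.1025),4)
E
```

```text
t 18.73 pos [ 0.4092 -0.0124  0.152 ] q [-0.3   0.36  2.02  0.    0.76  1.19] F [0.8 0.6 0.2]
go [-0.3  0.  49.5] [-0.  -0.   0.2]
```

Call:
move_arm(series="0 0 15 0 0 0;0 0 30 0 0 0;0 0 42 0 0 0;0 0 49 0 0 0;0 0 49 0 0 0;0 0 49 0 0 0")

```text
time: 19.23
position: [0.4091, -0.0124, 0.1029]
tool_rot: [0.999, 0.035, -0.0, -0.0]
ft_force: [-0.3, 0.5, 0.2]
grip_width: 0.0523
grip_force: 0.0
```

Call:
move_arm(series="0 0 0 0 0 0;0 0 0 0 0 0;0 0 0 0 0 0;0 0 0 0 0 0;0 0 0 0 0 0;0 0 0 0 0 0;0 0 0 0 0 0", jaw=0)

```text
time: 19.82
position: [0.4092, -0.0125, 0.1032]
tool_rot: [0.999, 0.035, 0.0, 0.0]
ft_force: [0.9, -1.0, 0.4]
grip_width: 0.0135
grip_force: 0.5
```

Call:
move_arm(series="0 0 0 0 0 0;0 0 0 0 0 0;0 0 0 0 0 0", newtons=40)

```text
time: 20.07
position: [0.4093, -0.0127, 0.1031]
tool_rot: [0.999, 0.035, 0.0, 0.0]
ft_force: [-1.2, -2.2, 1.4]
grip_width: 0.0119
grip_force: 40.0
```

Call:
move_arm(series="0.4 7.8 0 0 0 -6;1.6 15.6 0 0 0 -12;3.7 23.2 0 0 0 -18;6.5 30.5 0 0 0 -24;10 37.5 0 0 0 -30;14.3 44.1 0 0 0 -36;19.3 50.2 0 0 0 -42;22 53 0 0 0 -45")

```text
time: 20.73
position: [0.434, -0.0634, 0.103]
tool_rot: [0.909, 0.416, -0.001, -0.001]
ft_force: [-2.4, 1.3, 3.9]
grip_width: 0.0117
grip_force: 40.1
```

```bash
python3 - <<'E'
from h import *
for n in ['scene','top']:
  c=robot.camera(n)
  for t in ['barrel','nose','wax_mid','jar_mid','pin_handle']: print([(np.round(d['xyz'],3),round(d['p'],2)) for d in robot.tip_of(c,t)[:3]])
a=np.radians(229);go((.4837+.075*np.cos(a),-.0072+.075*np.sin(a),.1027),49)
E
```

```text
[(array([0.578, 0.107, 0.104]), 0.59)]
[(array([0.587, 0.109, 0.042]), 0.85)]
[(array([0.584, 0.101, 0.008]), 0.75)]
[(array([0.734, 0.008, 0.048]), 0.98), (array([ 0.702, -0.284,  0.068]), 0.85), (array([ 0.672,  0.089, -0.   ]), 0.62)]
[(array([ 0.433, -0.06 ,  0.124]), 0.49)]
[(array([0.583, 0.102, 0.104]), 0.88), (array([0.388, 0.3  , 0.001]), 0.42)]
[(array([0.58 , 0.108, 0.042]), 0.85)]
[(array([0.581, 0.105, 0.012]), 0.81), (array([ 0.728,  0.006, -0.001]), 0.22)]
[(array([ 0.699, -0.289,  0.066]), 0.98), (array([0.738, 0.004, 0.049]), 0.88), (array([ 0.586, -0.237,  0.07 ]), 0.67)]
[]
t 21.33 pos [ 0.4347 -0.0639  0.1031] q [-0.4   0.49  2.   -0.    0.66  0.31] F [-1.9 -3.5  3.2]
go [-0.1 -0.2  0.4] [0. 0. 0.]
```

The handpiece is over the wax and the pin should be over the hole. I'll push down.

Call:
move_arm(series="0 0 3 0 0 0;0 0 6 0 0 0;0 0 9 0 0 0;0 0 11 0 0 0;0 0 13 0 0 0;0 0 15 0 0 0;0 0 15 0 0 0")

```text
time: 21.92
position: [0.4347, -0.0638, 0.0875]
tool_rot: [0.91, 0.415, -0.0, -0.0]
ft_force: [-2.9, -4.6, -1.7]
grip_width: 0.0117
grip_force: 40.0
```

It's into the hole, with about 6 mm to go.

Call:
move_arm(series="0 0 2 0 0 0;0 0 4 0 0 0;0 0 6 0 0 0;0 0 7 0 0 0;0 0 7 0 0 0;0 0 7 0 0 0")

```text
time: 22.42
position: [0.4348, -0.0639, 0.0821]
tool_rot: [0.91, 0.415, 0.0, 0.0]
ft_force: [-3.2, -5.0, 11.4]
grip_width: 0.0118
grip_force: 40.1
```

Call:
move_arm(series="0 0 1 0 0 0;0 0 2 0 0 0;0 0 2 0 0 0")

```text
time: 22.67
position: [0.4351, -0.0641, 0.0819]
tool_rot: [0.91, 0.415, 0.001, 0.001]
ft_force: [-6.3, -3.1, 31.3]
grip_width: 0.0118
grip_force: 40.1
```

Call:
move_arm(series="0 0 0 0 0 0;0 0 0 0 0 0;0 0 0 0 0 0;0 0 0 0 0 0;0 0 0 0 0 0;0 0 -15 0 0 0;0 0 -40 0 0 0;0 0 -75 0 0 0", jaw=0.6, newtons=12)

```text
time: 23.33
position: [0.433, -0.0629, 0.1528]
tool_rot: [0.91, 0.415, -0.002, -0.003]
ft_force: [1.9, -0.7, 0.3]
grip_width: 0.0504
grip_force: 0.0
```

Call:
move_arm(series="-30 0 -30 0 0 0;-30 0 -60 0 0 0;-30 0 -60 0 0 0")

```text
time: 23.58
position: [0.4179, -0.0883, 0.2185]
tool_rot: [0.91, 0.414, 0.003, 0.004]
ft_force: [0.6, 0.2, -0.0]
grip_width: 0.0516
grip_force: 0.0
```

```bash
python3 - <<'E'
from h import *
for n in ['scene','top']:
  c=robot.camera(n)
  for t in ['barrel','nose','wax_mid','jar_mid','pin_handle']: print(n,t,[(np.round(d['xyz'],3),round(d['p'],2)) for d in robot.tip_of(c,t)[:3]])
  if n=='scene': cv2.imwrite('pics/s6.png',cv2.resize(c['img'][150:270,190:350],None,fx=5,fy=5,interpolation=cv2.INTER_CUBIC)[:,:,::-1])
E
```

```text
scene barrel [(array([0.579, 0.109, 0.106]), 0.64), (array([ 0.488, -0.01 , -0.004]), 0.48)]
scene nose [(array([0.583, 0.108, 0.041]), 0.89)]
scene wax_mid [(array([0.582, 0.1  , 0.011]), 0.97)]
scene jar_mid [(array([ 0.589, -0.236,  0.065]), 0.83), (array([0.732, 0.008, 0.05 ]), 0.71), (array([ 0.702, -0.284,  0.07 ]), 0.6)]
scene pin_handle [(array([ 0.702, -0.068, -0.001]), 0.59), (array([ 0.434, -0.066,  0.101]), 0.58), (array([0.734, 0.01 , 0.051]), 0.49)]
top barrel [(array([0.585, 0.103, 0.107]), 0.66)]
top nose [(array([0.58 , 0.109, 0.042]), 0.64)]
top wax_mid [(array([0.58 , 0.105, 0.01 ]), 0.75)]
top jar_mid [(array([ 0.7  , -0.288,  0.064]), 0.83), (array([ 0.588, -0.236,  0.07 ]), 0.82), (array([0.735, 0.006, 0.054]), 0.56)]
top pin_handle [(array([ 0.435, -0.063,  0.106]), 0.41)]
```

View pics/s6.png

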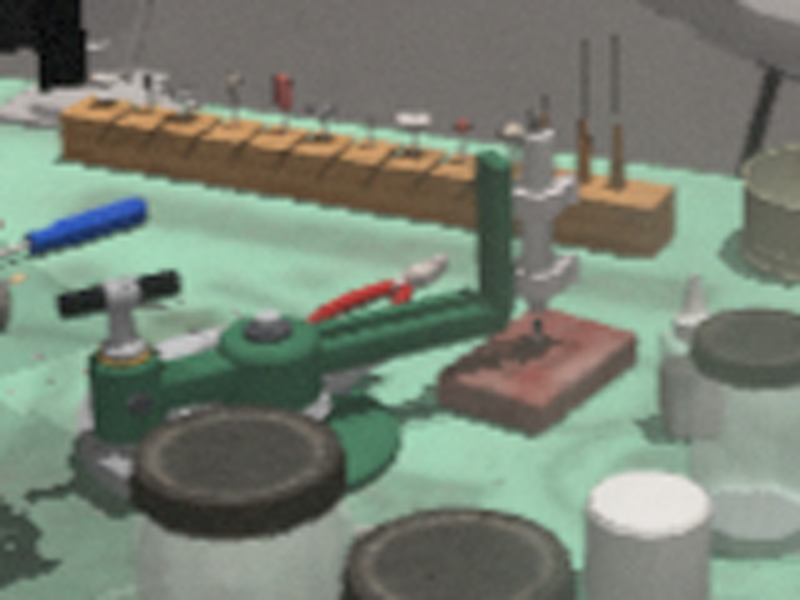

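The handpiece at (540,300) stands over the wax, with the T handle at (120,292) about 30 mm above its housing. The hard stop at 31 N confirms the pin is home. The jar stands upright at the right, and the robot is clear.

```bash
python3 -c "
from h import *
print(robot.hand_in())"
```

```text
the job is handed in; nothing more can be done
None
```

The job is handed in (no verdict came back): the jar stands upright out of the arm's way, the handpiece is over the wax block about 5 mm from its middle, and the pin is pushed down to its hard stop in the hole there.

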